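# Couple the inspection camera to its ball stand

### The job

Take the inspection camera, lower the socket in its underside onto the ball of the stand and push it gently straight down until it snaps fully home, upright and flush on the stand's flange. Only then press its red latch lever all the way down and leave the camera locked there. Feel your way, as the ball's height is not known and the post must not be overloaded, and leave the other things on the bench where they are.

Things in the scene. Friction and masses are not known exactly. Their poses are not given: they have to be found in the camera images.
- camera: inspection camera to mount, loose, 0.32 to 0.5 kg, stands upright at the start. Round aluminium socket housing 66 mm across, 39 mm tall; on it a black disc 66 mm across, its top 45 mm above the underside; on that a white block. Black lens to -x (out to x = -54 mm), red latch lever to +x. Origin: centre of the underside on the socket axis, z up.
- camera_grip (a point): point on the socket axis, 70 mm above the underside, inside the camera's white block: 34 mm wide (y), x from -40 to +22 mm, 45 to 85 mm above the underside. Grip the block across its 34 mm width here, with the fingertips above the black disc (45 mm).
- socket_jaws (a point): on the socket axis 9 mm above the underside, between two sprung brass jaws (to +-y). Bore 34 mm across, open below, 39 mm deep. The jaws meet the ball about 21 mm above home; the camera's weight does not spread them: a push of about 6 to 18 N does, then it snaps down until the underside lies flush on the stand's flange. The landing is hard: go down slowly, under 15 mm/s.
- seat_pin (a joint): green seat pin in the middle of the camera block's top, pushed up by the ball: 0 m = flush with the top, not seated; about 0.006 m = standing 6 mm proud, fully home
- latch (a joint): red lever hinged on the +x side of the camera, axis along y, 27 mm from the socket axis, 30 mm above the underside. About 0 rad = raised 40 degrees, 0.7 rad = level, fully down at its stop. Stays where it is left. Pressing its end takes 3 to 6 N before the stop. Its claw then goes under the ball; it cannot go fully down unless the socket is home.
- latch_pad (a point): centre of the top face of the pad at the lever's end (22 mm along the lever, 26 mm wide), 40 mm from the lever's hinge. Raised: 55 mm from the socket axis towards the camera's +x and 58 mm above the underside. Fully down: 67 mm from the axis and 33.5 mm above the underside.
- stand: ball stand, fixed to the bench: grey base plate 120 x 110 x 18 mm, small clamp knob to -x, and a post with a flange 72 mm across and above it a steel ball 30 mm across. Origin: on the bench under the ball's centre, z up. Level and round: the camera may be turned any way on it. Do not overload it: push on the camera with at most 25 N, on the lever's end with at most 12 N.
- sleeve_top (a point): top of the stand's fixed sleeve (32 mm across), on its axis, 50 mm above the bench. The post is clamped in it at a height that is not reported: the top of the flange, on which the camera's underside must lie, is somewhere from 70 to 115 mm above the bench; the ball's centre is 20 mm and its top 35 mm above the flange.
- vial: bystander: small glass sample vial with a blue cap, 26 mm across, 50 mm tall, standing loose; origin under its centre
- weight: bystander: brass calibration weight with a knob, 28 mm across, 42 mm tall, loose; origin under its centre
- reagent: bystander: amber reagent bottle with a blue cap, 60 mm across, 110 mm tall, loose; origin under its centre
- beaker: bystander: glass beaker, 68 mm across, 90 mm tall, loose; origin under its centre
- screwdriver: bystander: screwdriver 170 mm long lying loose on the bench; origin under its middle
Mind the look-alikes: they are no part of the job. Leave any pink or purple look-alike of the camera alone.

How it is judged:
By the outcome, as a careful person would: the job done as asked, in the order asked, and still so for the second after the job is handed in, with the robot touching nothing.
It also fails if it takes over 67 s, if anything falls off the work surface, if the arm or the gripper's body presses on something with over 40 N, if the wrist force passes 120 N, or if a joint passes its speed limit or range.

### The arm

A 6-joint arm with a two-finger parallel gripper is mounted at the origin on the work surface. World frame = base frame: x ahead of the robot, y to its left, z up, the work surface at z = 0. Lengths are in m, angles in rad, forces in N, time in s.
With the tool pointing down it reaches from about 0.35 to 0.85 m from the base axis. Payload 8.1 kg.
Tool frame: the origin (TCP) lies at the very end of the fingers, on their centre line; the grasp point (between the pads) lies 19 mm behind it; z points along the fingers, y is the line along which they close (so a half turn about z gives the same grasp; the last joint's range is limited). The gripper opens to 93 mm and grips with 3 to 60 N. Pads are 15 mm wide; open, the fingers measure 128 mm over their backs; the gripper's body (75 mm by 188 mm) begins 65 mm behind the grasp point.
Start: joints at [-1.257, 0.13, 1.488, -0, 1.523, -0.085], TCP at [0.233, -0.553, 0.219] pointing down, gripper open.
Joint ranges: [-2.96, 2.96], [-0.89, 2.26], [0.02, 2.5], [-1.34, 4.48], [0, 2.73], [-2.66, 2.66]. Speed limits (rad/s): [2.39, 2.39, 2.79, 3.14, 3.14, 3.14].

### API

Orientations are given as a rotation vector (axis times angle).
In Python, from plant import robot gives the robot as it stands. The module is installed in compiled form; this text tells all that it offers.
- The arm moves only by the tool play_rows, never from a script. Its argument "increments" is text: rows parted by semicolons, each of 5 numbers parted by spaces: the shift along the tool's x, y, z in mm, then the turn about the tool's z in degrees, then the closure, from -1 (fully open) to 1 (shut). In form: dx dy dz yaw claw; .... A call has 1 to 20 rows; each row is the pose to reach, as a shift and turn from the pose commanded when the call began, along the tool's axes at that moment; what a row does not reach only later rows make up. A row lasts 1/10 s, in which the tool goes at most 50 mm and 8.59 degrees, less where a joint would pass 70% of its speed; a pose out of reach is approached as far as the arm can. A call with a gripper value outside its range is refused whole. The fingers move at their own pace and stop on an object; "force" is the grip in N (left out, the last holds). Time passes only in rows, so rows that repeat a pose let the fingers close. It gives the time, the measured TCP pose, the force, the opening and the grip force at its end, in the units of the state.
- robot.read_state(): the state, without advancing time (a new reading comes with each control period).
- robot.read_camera(name): name is "scene" or "top" or "wrist"; returns the picture (480x640x3 uint8, blue, green, red); there is no depth.
- robot.calibration(name): a dict with "vertical_fov" (degrees; the focal length in pixels is half the picture's height over the tangent of half this angle, whatever the lens; pixels are square), "cx", "cy" (the principal point, pixels), "D" ([k1, k2, p1, p2, k3] as OpenCV has them; the pictures are not rectified), "rvec" (rotation vector, rad) and "tvec" (3), from world to camera coordinates, as OpenCV has them. Camera axes: x right, y down, z forward; pixel columns grow to the right and rows downward; lengths in m; the calibration is good to about 2 mm. A picture is of the moment at which its call begins: read the wrist's pose just before it. calibration takes no time and is no camera call; for the wrist camera it gives the pose at the moment of the call.
- robot.close_job(): hands the job in; it is judged then, once.
Trained networks look in the newest picture that a camera, given by its name, has taken for a name from the list of things; names that differ only in an ending like _2 or _b are one class to them, and where a whole thing is asked for, a point or a joint stands for the part that bears it (a point fixed in the world has none). Each returns a list of dicts, best first, with "conf" (0 to 1); they miss things now and then, are a little off and sometimes report something else, mostly with a low value. They report only what shows in the picture. A call takes as long as a camera call. They do not tell look-alikes from the thing itself.
- robot.recognise(camera, query): "centre" ([x, y, z] in m, in world coordinates, good to about 4 mm: the middle of the surface that is visible of it).
- robot.regions_of(camera, query): "pixels" (480x640 bool, what is visible of it).
- robot.landmark_of(camera, query): "centre" ([x, y, z] in m, in world coordinates, good to about 4 mm: a listed point, or the origin of a listed thing).
The state is a dict: "t": time; "q": joint angles; "dq": joint speeds; "joint_torque": joint torques, N m; "tool_pos": TCP position; "orientation": TCP orientation; "force": force on the tool from outside, world axes, zero at the start; "wrist_torque": the same for the moment, N m; "opening": finger opening in m; "gripper_force": force on a finger pad.
Only numpy, scipy, OpenCV 4.12 (cv2) and the standard library are available. Lean on these libraries where they do the work, as an engineer would, in place of code of your own. Each camera call takes 0.05 s, during which the arm holds its last target. There are 200 camera calls.

## Working session

There is one attempt and no reset: what is moved stays moved. The work goes in short steps, Python scripts to look and compute and a tool call to move; the robot and the scene stay as the last step left them, time stands still between calls to the robot, and variables do not carry over. Pictures are saved under pics/ and viewed, at most 10 in all, crops included, and the job is handed in when it is done.

Besides the shell and the picture viewer there is one more tool, called after "Call:" as name(argument=value, ...), one argument or row to a line, values as JSON. play_rows: Moves the arm, as the interface text tells. Its arguments: {"type":"object","properties":{"increments":{"type":"string"},"force":{"type":"number"}},"required":["increments"]}

```bash
mkdir -p pics; python3 - <<'E'
from plant import robot
import cv2,numpy as np
s=robot.read_state();print(s['t'],s['tool_pos'],s['orientation'],s['force'],s['opening'])
a=robot.read_camera("scene");b=robot.read_camera("top")
cv2.imwrite("pics/scene.png",a);cv2.imwrite("pics/top.png",b)
for c in("scene","top"):
  for q in("camera","camera_grip","latch_pad","stand","sleeve_top"):
    for d in robot.landmark_of(c,q)[:3]:print(c,q,np.round(d['centre'],3),round(d['conf'],2))
E
```

```text
0.0 [ 0.23281609 -0.5523654   0.21759418] [-3.07757299e+00 -6.21860690e-01  2.97190869e-04] [-0.15706678 -0.27172747  0.08714788] 0.09324602528152967
scene camera [ 0.332 -0.213  0.002] 0.84
scene camera [ 0.467 -0.138 -0.001] 0.78
scene camera [ 0.366 -0.008  0.004] 0.74
scene camera_grip [ 0.462 -0.141  0.074] 0.95
scene camera_grip [ 0.326 -0.211  0.074] 0.84
scene camera_grip [ 0.365 -0.007  0.071] 0.7
scene latch_pad [ 0.524 -0.15   0.056] 0.63
scene latch_pad [0.313 0.016 0.059] 0.61
scene latch_pad [ 0.374 -0.242  0.062] 0.6
scene sleeve_top [0.516 0.198 0.052] 0.88
scene sleeve_top [ 0.523 -0.15   0.06 ] 0.74
top camera [ 0.469 -0.139 -0.002] 0.78
top camera [ 0.368 -0.01   0.   ] 0.78
top camera [ 0.514 -0.288  0.006] 0.71
top camera_grip [ 0.51  -0.281  0.071] 0.9
top camera_grip [ 0.364 -0.012  0.07 ] 0.82
top camera_grip [ 0.333 -0.21   0.072] 0.66
top latch_pad [ 0.38  -0.248  0.057] 0.6
top latch_pad [0.314 0.019 0.057] 0.6
top latch_pad [ 0.564 -0.299  0.058] 0.52
top stand [0.516 0.196 0.002] 0.8
top sleeve_top [0.519 0.199 0.05 ] 0.88
```

View pics/scene.png

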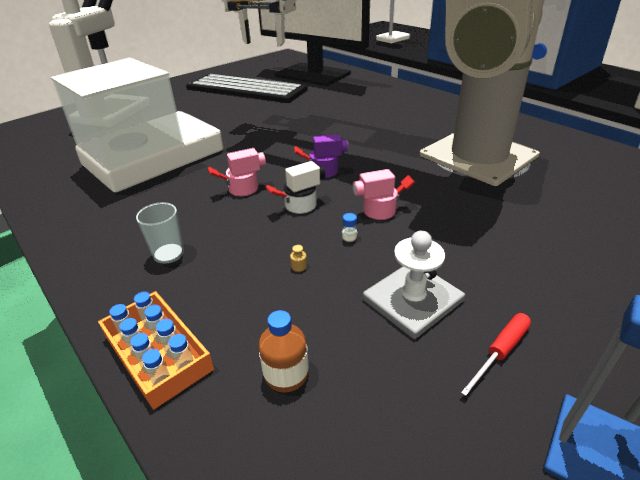

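View pics/top.png

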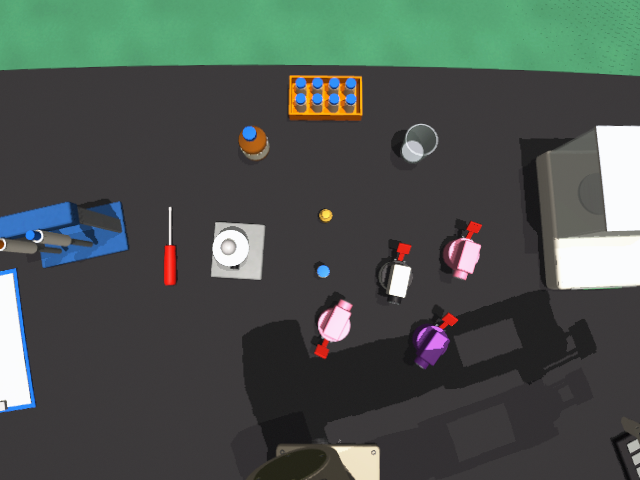

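The real camera is the white one at top pixel (397,280), lever up towards (403,248). Pink and purple look-alikes stand around it, and the stand is at (231,248).

```bash
cat >h.py <<'E'
from plant import robot
import numpy as np
from scipy.spatial.transform import Rotation as R
def rel(target,yaw):
    s=robot.read_state();r=R.from_rotvec(s['orientation']);M=r.as_matrix()
    d=M.T@(np.array(target)-s['tool_pos'])*1000
    y=np.degrees(np.arctan2(M[1,0],M[0,0]));dy=-(np.degrees(yaw)-y)
    print('t',s['t'],'pos',np.round(s['tool_pos'],4),'yaw',round(y,1),'tilt',np.round(M[:,2],4),'q6',round(s['q'][5],2),'F',np.round(s['force'],1),'open',round(s['opening'],4))
    print('rel',np.round(d,1),'dyaw',round((dy+180)%360-180,1))
E
python3 -c "
from h import *
rel([0.467,-0.139,0.22],-0.2)"
```

```text
t 0.6 pos [ 0.233  -0.5529  0.2186] yaw 22.9 tilt [-0.  0. -1.] q6 -0.09 F [-0.2 -0.2  0.2] open 0.0933
rel [ 376.4 -290.5   -1.4] dyaw 34.3
```

Call:
play_rows(
  increments="38 -29 0 3.4 -1;76 -58 0 7 -1;114 -87 0 10 -1;151 -116 0 14 -1;189 -145 0 17 -1;226 -174 0 21 -1;264 -203 0 24 -1;301 -232 0 28 -1;339 -261 0 31 -1;376 -290 0 34.3 -1;376 -290 0 34.3 -1;376 -290 0 34.3 -1",
)

```text
t: 1.8
tool_pos: [0.4672, -0.1388, 0.2187]
orientation: [3.126, -0.308, -0.0]
force: [-1.2, -0.7, 0.8]
opening: 0.0925
gripper_force: 0.0
```

```bash
python3 - <<'E'
from h import *
import cv2
rel([0.467,-0.139,0.06],-0.2)
cv2.imwrite("pics/w1.png",robot.read_camera("wrist"))
for q in("camera","camera_grip","latch_pad"):
    for d in robot.landmark_of("wrist",q)[:3]:print(q,np.round(d['centre'],3),round(d['conf'],2))
E
```

```text
t 1.8 pos [ 0.4672 -0.1388  0.2187] yaw -11.2 tilt [-2.e-04 -3.e-04 -1.e+00] q6 1.37 F [-1.2 -0.7  0.8] open 0.0925
rel [-1.000e-01  2.000e-01  1.587e+02] dyaw 0.2
camera [ 0.509 -0.281 -0.001] 0.74
camera [ 0.369 -0.009 -0.   ] 0.72
camera [ 0.332 -0.215 -0.002] 0.64
camera_grip [ 0.515 -0.284  0.074] 0.81
camera_grip [ 0.366 -0.012  0.069] 0.8
camera_grip [ 0.464 -0.14   0.073] 0.76
latch_pad [ 0.521 -0.151  0.06 ] 0.94
latch_pad [ 0.562 -0.304  0.062] 0.71
latch_pad [ 0.379 -0.244  0.059] 0.64
```

View pics/w1.png

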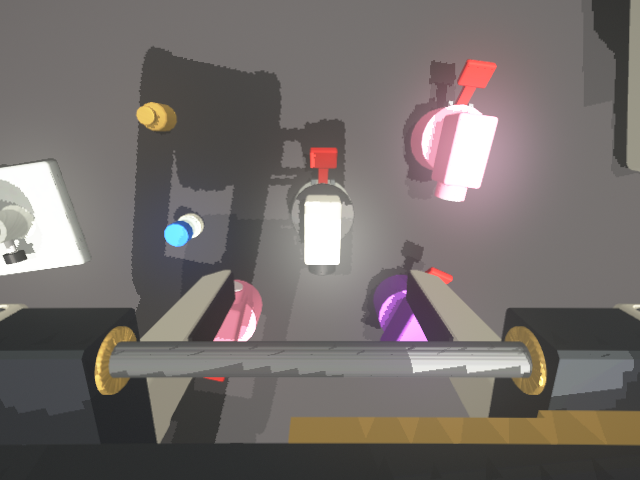

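The white block is at (322,230) with its lever straight up at (323,158), so the tool is aligned with it to about 1°. I'll measure the block's top face precisely.

```bash
cat >>h.py <<'E'
import cv2
def pix2plane(cal,uv,z,h=480):
    f=h/2/np.tan(np.radians(cal['vertical_fov'])/2)
    K=np.array([[f,0,cal['cx']],[0,f,cal['cy']],[0,0,1]])
    n=cv2.undistortPoints(np.array(uv,float).reshape(-1,1,2),K,np.array(cal['D'],float))[:,0]
    M=cv2.Rodrigues(np.array(cal['rvec'],float))[0];t=np.array(cal['tvec'],float).ravel()
    c=-M.T@t;d=np.c_[n,np.ones(len(n))]@M
    return c+d*((z-c[2])/d[:,2])[:,None]
E
python3 - <<'E'
from h import *
im=cv2.imread("pics/w1.png");cal=robot.calibration("wrist")
m=((im.min(2)>190)).astype(np.uint8);m[:180]=0;m[285:]=0;m[:,:290]=0;m[:,355:]=0
c=max(cv2.findContours(m,0,2)[0],key=cv2.contourArea)
r=cv2.minAreaRect(c);b=cv2.boxPoints(r);print(r)
P=pix2plane(cal,b,0.085);print(np.round(P,4),np.round(P.mean(0),4))
e=[P[(i+1)%4]-P[i] for i in range(2)];print([ (np.linalg.norm(v),np.degrees(np.arctan2(v[1],v[0]))) for v in e])
E
```

```text
((322.5, 231.0), (37.0, 66.0), 0.0)
[[ 0.43   -0.1177  0.085 ]
 [ 0.4923 -0.1313  0.085 ]
 [ 0.4856 -0.1641  0.085 ]
 [ 0.4229 -0.1524  0.085 ]] [ 0.4577 -0.1414  0.085 ]
[(np.float64(0.06382146984515026), np.float64(-12.32814503830932)), (np.float64(0.033443902230081965), np.float64(-101.56111500710006))]
```

```bash
python3 -c "
from h import *
rel([0.466,-0.142,0.053],np.radians(-11.7))"
```

```text
t 2.0 pos [ 0.4664 -0.141   0.2186] yaw -11.5 tilt [-2.e-04 -3.e-04 -1.e+00] q6 1.37 F [ 0.6 -0.6  0.4] open 0.0933
rel [-1.000e-01  1.000e+00  1.656e+02] dyaw 0.2
```

Call:
play_rows(
  increments="0 1 30 0 -1;0 1 65 0 -1;0 1 100 0 -1;0 1 130 0 -1;0 1 150 0 -1;0 1 165 0 -1;0 1 165 0 -1;0 1 165 0 1;0 1 165 0 1;0 1 165 0 1;0 1 165 0 1;0 1 165 0 1;0 1 165 0 1;0 1 165 0 1",
  force=45,
)

```text
t: 3.4
tool_pos: [0.4667, -0.1406, 0.0537]
orientation: [3.126, -0.313, 0.0]
force: [-0.0, -0.7, -0.7]
opening: 0.0417
gripper_force: 0.0
```

Still closing; let it finish, then lift.

Call:
play_rows(
  increments="0 0 0 0 1;0 0 0 0 1;0 0 0 0 1;0 0 0 0 1;0 0 0 0 1",
)

```text
t: 3.9
tool_pos: [0.4667, -0.1406, 0.0536]
orientation: [-3.126, 0.313, 0.0]
force: [-0.1, 0.2, -0.4]
opening: 0.0336
gripper_force: 45.0
```

Call:
play_rows(
  increments="0 0 -10 0 1;0 0 -40 0 1;0 0 -80 0 1;0 0 -120 0 1;0 0 -160 0 1;0 0 -190 0 1;0 0 -190 0 1;0 0 -190 0 1",
)

```text
t: 4.7
tool_pos: [0.4667, -0.1406, 0.2436]
orientation: [3.126, -0.313, 0.001]
force: [-1.2, 0.4, -4.3]
opening: 0.0336
gripper_force: 45.0
```

```bash
python3 - <<'E'
from h import *
s=robot.read_state();rel([0.517,0.197,0.242],0)
print(s['q'],s['gripper_force'])
cv2.imwrite("pics/s2.png",robot.read_camera("scene"))
for q in("camera","socket_jaws","latch_pad"):
    for d in robot.landmark_of("scene",q)[:4]:print(q,np.round(d['centre'],3),round(d['conf'],2))
for c in("scene",):
  d=robot.landmark_of(c,"sleeve_top")[:1]; print(c,d[0]['centre'])
  d=robot.recognise(c,"stand");print(d[0])
E
```

```text
t 4.7 pos [ 0.4667 -0.1406  0.2436] yaw -11.4 tilt [ 6.e-04 -2.e-04 -1.e+00] q6 1.37 F [-1.2  0.4 -4.3] open 0.0336
rel [ -17.7 -340.9    1.5] dyaw -11.4
[-3.97910984e-01 -1.88319915e-01  1.75553864e+00  1.40158453e-05
  1.57372675e+00  1.37269789e+00] 44.95439529418945
camera [ 0.464 -0.137  0.191] 0.91
camera [ 0.366 -0.007  0.005] 0.69
camera [ 0.514 -0.281  0.003] 0.68
camera [ 0.331 -0.213  0.002] 0.65
socket_jaws [ 0.331 -0.217  0.01 ] 0.92
socket_jaws [ 0.365 -0.009  0.009] 0.87
socket_jaws [ 0.466 -0.146  0.199] 0.63
socket_jaws [ 0.515 -0.283  0.01 ] 0.56
latch_pad [ 0.525 -0.15   0.248] 0.64
latch_pad [ 0.376 -0.243  0.059] 0.6
latch_pad [0.315 0.014 0.06 ] 0.55
latch_pad [ 0.466 -0.141  0.19 ] 0.5
scene [0.5145, 0.1985, 0.0516]
{'centre': [0.5279, 0.2079, 0.0209], 'conf': 0.87}
```

View pics/s2.png

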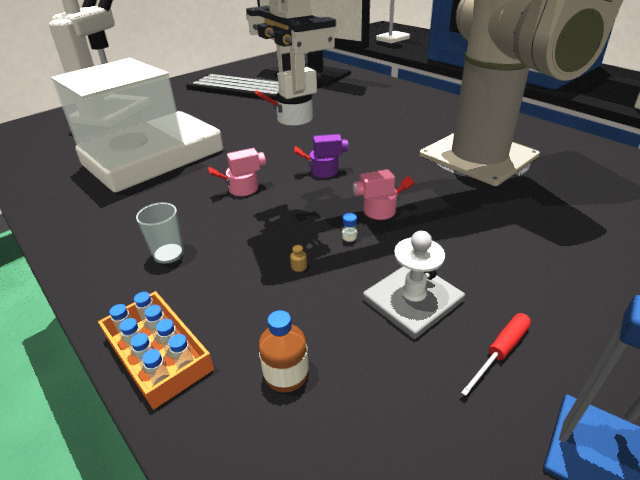

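The camera hangs upright in the gripper, and the stand's ball shows at scene pixel (421,242). I'll move to a viewpoint short of the stand.

```bash
python3 - <<'E'
from h import *
rel([0.42,0.15,0.245],0)
im=cv2.imread("pics/s2.png");cv2.imwrite("pics/ball.png",np.hstack([cv2.resize(im[215:285,380:460],(400,350),interpolation=2),cv2.resize(cv2.imread("pics/top.png")[213:283,190:270],(400,350),interpolation=2)]))
E
```

```text
t 5.0 pos [ 0.4659 -0.1403  0.2419] yaw -11.5 tilt [-0.0028  0.0012 -1.    ] q6 1.37 F [ 0.4  0.2 -3.8] open 0.0336
rel [-102.6 -275.4   -2.7] dyaw -11.5
```

View pics/ball.png

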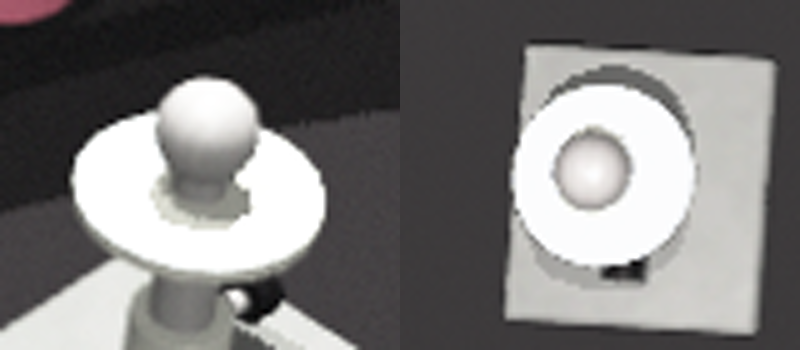

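In the crops, the ball's centre is at scene pixel (421.4,240.4) and top pixel (228.6,247.0).

Call:
play_rows(
  increments="-8 -28 0 -1 1;-18 -60 0 -2 1;-30 -95 0 -4 1;-43 -130 0 -5 1;-55 -165 0 -7 1;-67 -200 0 -8 1;-80 -230 0 -9.5 1;-92 -255 0 -11 1;-99 -268 0 -11.5 1;-102.5 -275 0 -11.5 1;-102.5 -275 0 -11.5 1;-102.5 -275 0 -11.5 1",
)

```text
t: 6.2
tool_pos: [0.4209, 0.1487, 0.2433]
orientation: [3.141, 0.001, -0.001]
force: [0.1, -0.3, -3.3]
opening: 0.0339
gripper_force: 45.0
```

```bash
python3 - <<'E'
from h import *
def ray(c,uv):
    cal=robot.calibration(c);a=pix2plane(cal,[uv],0.)[0];b=pix2plane(cal,[uv],.2)[0];return a,(b-a)/.2
a1,d1=ray("scene",(421.4,240.4));a2,d2=ray("top",(228.6,247.0))
d1/=np.linalg.norm(d1);d2/=np.linalg.norm(d2)
A=sum(np.eye(3)-np.outer(d,d) for d in(d1,d2));b=sum((np.eye(3)-np.outer(d,d))@a for a,d in((a1,d1),(a2,d2)))
p=np.linalg.solve(A,b);print("ball",p,"miss",[np.linalg.norm((np.eye(3)-np.outer(d,d))@(p-a)) for a,d in((a1,d1),(a2,d2))])
rel([p[0],p[1],.25],0)
cv2.imwrite("pics/w2.png",robot.read_camera("wrist"))
cal=robot.calibration("wrist");print(cal)
print([ (q,d['conf'],d['centre']) for q in("stand","sleeve_top") for d in robot.landmark_of("wrist",q)[:1]])
E
```

```text
ball [0.51796359 0.19664582 0.1182614 ] miss [np.float64(0.0012332629665766496), np.float64(0.0012332629665765997)]
t 6.2 pos [0.4209 0.1487 0.2433] yaw 0.0 tilt [-4.e-04 -5.e-04 -1.e+00] q6 1.8 F [ 0.1 -0.3 -3.3] open 0.0339
rel [ 97.1 -47.9  -6.7] dyaw 0.0
{'vertical_fov': 71.21384721279512, 'cx': 320.1488026046999, 'cy': 233.24767448527473, 'D': array([0.01057891, 0.        , 0.        , 0.        , 0.        ]), 'rvec': array([-2.06949052,  2.07018662,  0.29401253]), 'tvec': array([0.14864791, 0.36433812, 0.53235562])}
[('stand', 0.76, [0.5204, 0.1972, -0.0])]
```

View pics/w2.png

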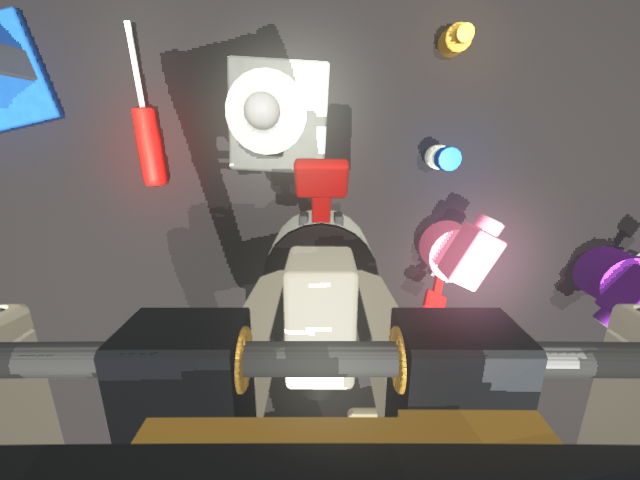

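```bash
python3 - <<'E'
from h import *
im=cv2.imread("pics/w2.png");cal=robot.calibration("wrist");s=robot.read_state();T=s['tool_pos'];print(T)
g=im[50:170,210:325].astype(int)
hsv=cv2.cvtColor(im,cv2.COLOR_BGR2HSV)
# flange: brightest, low sat
m=(im.min(2)>225).astype(np.uint8);m[:55]=0;m[165:]=0;m[:,:215]=0;m[:,318:]=0
c=max(cv2.findContours(m,0,2)[0],key=cv2.contourArea);e=cv2.fitEllipse(cv2.convexHull(c));print("flange",e)
for z in(.096,.098,.100):print(z,"flange",np.round(pix2plane(cal,[e[0]],z)[0],4))
sub=cv2.resize(cv2.cvtColor(im[85:140,235:292],6),None,fx=4,fy=4,interpolation=2)
h=cv2.HoughCircles(sub,cv2.HOUGH_GRADIENT,1,100,param1=100,param2=15,minRadius=55,maxRadius=95)
print(h)
for x,y,r in h[0][:1]:
  uv=[(x/4-.4+235,y/4-.4+85)];print("ball",uv,r/4,np.round(pix2plane(cal,uv,.118),4),np.round(pix2plane(cal,uv,.115),4))
r=((hsv[...,1]>150)&(hsv[...,2]>60)&((hsv[...,0]<8)|(hsv[...,0]>172))).astype(np.uint8)
r[:150]=0;r[200:]=0;r[:,:280]=0;r[:,360:]=0
x,y,w,hh=cv2.boundingRect(r);print(x,y,w,hh)
zu=T[2]-.0537
print("block top front edge rel axis",np.round(pix2plane(cal,[(320.5,248)],zu+.085)-T,4),"pad corners",np.round(pix2plane(cal,[(295,160),(348,160),(295,197),(348,197)],zu+.058)-T,4))
E
```

```text
[0.42107479 0.1484375  0.2435531 ]
flange ((275.29736328125, 103.68944549560547), (88.41073608398438, 109.69480895996094), 49.38954544067383)
0.096 flange [0.5255 0.1877 0.096 ]
0.098 flange [0.5253 0.1875 0.098 ]
0.1 flange [0.5251 0.1872 0.1   ]
[[[104.5  96.5  71. ]]]
ball [(np.float32(260.725), np.float32(108.725))] 17.75 [[0.5197 0.197  0.118 ]] [[0.5199 0.1975 0.115 ]]
296 160 53 40
block top front edge rel axis [[ 0.0317 -0.      0.0313]] pad corners [[ 0.0664  0.012   0.0043]
 [ 0.0664 -0.0131  0.0043]
 [ 0.0488  0.0124  0.0043]
 [ 0.0487 -0.0135  0.0043]]
```

```bash
python3 - <<'E'
from h import *
cal=robot.calibration("wrist");T=robot.read_state()['tool_pos'];zu=T[2]-.0537
f=240/np.tan(np.radians(cal['vertical_fov'])/2);K=np.array([[f,0,cal['cx']],[0,f,cal['cy']],[0,0,1]])
P=np.array([[22,0,85],[22,0,45],[33,0,45],[33,0,39],[63.4,0,65],[46.6,0,51],[55,0,58],[22,17,85],[22,-17,85]])/1e3
X=P+[T[0],T[1],zu]
print(np.round(cv2.projectPoints(X,cal['rvec'],cal['tvec'],K,cal['D'])[0][:,0],1))
M=cv2.Rodrigues(cal['rvec'])[0];print("cam",-M.T@cal['tvec'],M[2])
im=cv2.imread("pics/w2.png");print([(r,im[r,312:318].mean(0).astype(int).tolist()) for r in range(206,275,3)])
E
```

```text
[[320.4 269.2]
 [320.4 241.3]
 [320.3 221.8]
 [320.3 219.1]
 [320.3 167.8]
 [320.3 198.8]
 [320.3 184.2]
 [281.1 269.2]
 [359.7 269.1]]
cam [0.49839357 0.14853536 0.40976502] [-2.78613745e-01  5.47430869e-05 -9.60403237e-01]
[(206, [66, 74, 203]), (209, [66, 74, 204]), (212, [67, 76, 205]), (215, [70, 77, 205]), (218, [68, 77, 202]), (221, [69, 78, 200]), (224, [65, 69, 76]), (227, [76, 79, 84]), (230, [73, 76, 80]), (233, [73, 74, 81]), (236, [72, 74, 80]), (239, [71, 74, 79]), (242, [66, 70, 75]), (245, [81, 87, 91]), (248, [165, 182, 188]), (251, [165, 184, 189]), (254, [161, 178, 182]), (257, [162, 179, 184]), (260, [162, 180, 185]), (263, [163, 182, 185]), (266, [165, 182, 186]), (269, [165, 182, 187]), (272, [186, 206, 211])]
```

Call:
play_rows(
  increments="20 -10 0 0 1;45 -22 0 0 1;70 -35 0 0 1;90 -44 0 0 1;99.5 -48.5 5 0 1;99.5 -48.5 18 0 1;99.5 -48.5 30 0 1;99.5 -48.5 35 0 1;99.5 -48.5 35 0 1;99.5 -48.5 35 0 1;99.5 -48.5 35 0 1",
)

```text
t: 7.45
tool_pos: [0.5205, 0.1978, 0.2095]
orientation: [-3.141, -0.001, -0.002]
force: [-0.5, 0.1, -3.6]
opening: 0.0334
gripper_force: 45.0
```

```bash
python3 - <<'E'
from h import *
rel([0.5205,0.197,0.175],0)
a=robot.read_camera("scene");b=robot.read_camera("top")
cv2.imwrite("pics/s3.png",np.hstack([cv2.resize(a[140:340,340:500],(400,500),interpolation=2),cv2.resize(b[190:290,170:250],(400,500),interpolation=2)]))
for q in("socket_jaws","camera"):
  for d in robot.landmark_of("scene",q):
    if d['centre'][2]>.1: print(q,np.round(d['centre'],3),d['conf'])
E
```

```text
t 7.45 pos [0.5205 0.1978 0.2095] yaw 0.0 tilt [ 1.3e-03  4.0e-04 -1.0e+00] q6 1.84 F [-0.5  0.1 -3.6] open 0.0334
rel [-0.   0.9 34.5] dyaw 0.0
socket_jaws [0.521 0.193 0.164] 0.9
camera [0.523 0.198 0.157] 0.85
```

View pics/s3.png

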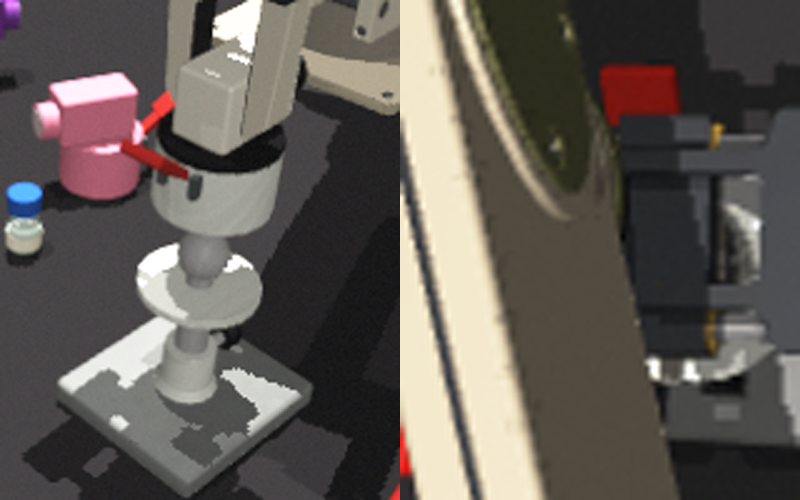

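In the scene crop the socket hangs over the ball: the housing is centred near column 217 and the ball near 206, with the post leaning a little in the image. I'll check the offset by projecting the model.

```bash
python3 - <<'E'
from h import *
cal=robot.calibration("scene");T=robot.read_state()['tool_pos'];zu=T[2]-.0537;print(T)
f=240/np.tan(np.radians(cal['vertical_fov'])/2);K=np.array([[f,0,cal['cx']],[0,f,cal['cy']],[0,0,1]])
pr=lambda X:cv2.projectPoints(np.array(X,float),cal['rvec'],cal['tvec'],K,cal['D'])[0][:,0]
th=np.linspace(0,2*np.pi,200)
def edges(ax,rows):
    pts=np.vstack([pr(np.c_[ax[0]+.033*np.cos(th),ax[1]+.033*np.sin(th),0*th+z]) for z in np.linspace(zu,zu+.039,60)])
    return [(r,pts[abs(pts[:,1]-r)<.6][:,0].min().round(1),pts[abs(pts[:,1]-r)<.6][:,0].max().round(1)) for r in rows]
rows=[210,213,216,219]
print("pred",edges((T[0]-.001,T[1]),rows))
b=np.array([.519,.197,.118]);J=[(pr([b+d])-pr([b]))[0] for d in np.eye(3)*.001];print("J",np.round(J,2));print("ball",pr([b]))
a=robot.read_camera("scene")
for r in rows:
    g=a[r,385:470].astype(int).max(1);print(r,g.tolist())
for r in(240,243,246):print(r,a[r,405:440].astype(int).max(1).tolist())
E
```

```text
[0.52048866 0.19788395 0.20918396]
pred [(210, np.float64(399.8), np.float64(450.6)), (213, np.float64(399.5), np.float64(450.1)), (216, np.float64(399.2), np.float64(449.6)), (219, np.float64(399.1), np.float64(449.0))]
J [[-0.43  0.3 ]
 [ 0.57  0.31]
 [ 0.08 -0.56]]
ball [[420.24689162 240.97771224]]
210 [171, 169, 168, 165, 163, 164, 159, 153, 153, 140, 96, 36, 27, 23, 26, 41, 101, 99, 61, 54, 53, 60, 93, 101, 105, 106, 108, 110, 110, 107, 124, 106, 90, 89, 104, 105, 148, 163, 164, 168, 157, 154, 140, 137, 133, 137, 135, 138, 139, 135, 131, 135, 146, 166, 168, 162, 164, 165, 162, 156, 154, 154, 153, 151, 144, 145, 128, 77, 73, 72, 73, 72, 75, 72, 72, 71, 73, 72, 75, 73, 75, 71, 73, 62, 35]
213 [169, 169, 165, 167, 161, 161, 157, 152, 147, 115, 54, 35, 46, 52, 56, 84, 119, 105, 71, 57, 66, 95, 130, 148, 146, 143, 147, 151, 141, 139, 92, 54, 52, 51, 52, 65, 140, 162, 164, 163, 163, 166, 165, 166, 167, 164, 163, 165, 166, 166, 164, 167, 163, 163, 168, 164, 160, 157, 156, 156, 158, 157, 153, 148, 143, 137, 97, 72, 73, 71, 73, 72, 73, 72, 71, 71, 72, 72, 72, 73, 71, 58, 50, 37, 37]
216
[... 613 characters left out ...]
, 164, 167, 169, 164, 161, 160, 159, 160, 160, 163, 159, 156, 152, 153, 152, 147, 141, 134, 87, 71, 72, 71, 72, 72, 73, 72, 71, 71, 71, 71, 58, 51, 35, 37, 34, 37, 36, 36]
240 [255, 255, 255, 255, 255, 245, 123, 102, 109, 115, 117, 125, 130, 130, 132, 137, 144, 147, 144, 138, 135, 131, 130, 130, 125, 119, 110, 88, 77, 72, 73, 71, 72, 70, 72]
243 [255, 255, 255, 255, 255, 252, 169, 100, 104, 112, 122, 128, 127, 129, 134, 140, 141, 141, 140, 138, 136, 134, 131, 130, 126, 118, 116, 142, 254, 255, 254, 253, 206, 96, 72]
246 [255, 255, 254, 246, 213, 154, 139, 105, 96, 106, 114, 117, 121, 126, 130, 130, 129, 126, 132, 131, 130, 129, 126, 119, 116, 115, 254, 255, 255, 255, 248, 172, 236, 239, 240]
```

The socket is aligned to within a fraction of a millimetre. I'll lower slowly and feel for contact.

Call:
play_rows(
  increments="0 0.4 2 0 1;0 0.4 4 0 1;0 0.4 6 0 1;0 0.4 8 0 1;0 0.4 10 0 1;0 0.4 12 0 1;0 0.4 14 0 1;0 0.4 16 0 1;0 0.4 17 0 1;0 0.4 18 0 1;0 0.4 19 0 1;0 0.4 20 0 1;0 0.4 21 0 1;0 0.4 22 0 1;0 0.4 23 0 1;0 0.4 24 0 1;0 0.4 25 0 1;0 0.4 26 0 1",
)

```text
t: 9.5
tool_pos: [0.5203, 0.1974, 0.1826]
orientation: [-3.142, -0.001, 0.0]
force: [0.2, 0.1, -3.0]
opening: 0.0337
gripper_force: 45.0
```

Call:
play_rows(
  increments="0 0 1 0 1;0 0 2 0 1;0 0 3 0 1;0 0 4 0 1;0 0 5 0 1;0 0 6 0 1",
)

```text
t: 10.1
tool_pos: [0.5203, 0.1974, 0.1766]
orientation: [-3.142, -0.001, -0.0]
force: [-0.3, 0.0, -2.8]
opening: 0.0339
gripper_force: 45.0
```

Call:
play_rows(
  increments="0 0 0.7 0 1;0 0 1.4 0 1;0 0 2 0 1;0 0 2 0 1",
)

```text
t: 10.5
tool_pos: [0.5205, 0.1972, 0.1748]
orientation: [3.141, 0.001, 0.001]
force: [-0.8, -1.7, -1.8]
opening: 0.0334
gripper_force: 45.0
```

Call:
play_rows(
  increments="0 0 0.7 0 1;0 0 1.4 0 1;0 0 2 0 1;0 0 2 0 1",
)

```text
t: 10.9
tool_pos: [0.5208, 0.1972, 0.1729]
orientation: [3.141, 0.001, 0.002]
force: [2.9, -3.5, 2.6]
opening: 0.0339
gripper_force: 45.0
```

Call:
play_rows(
  increments="0.3 0.3 0.2 0 1;0.5 0.5 0.5 0 1;0.5 0.5 0.5 0 1",
)

```text
t: 11.2
tool_pos: [0.521, 0.1972, 0.1725]
orientation: [-3.141, -0.001, -0.001]
force: [0.4, -2.3, 3.4]
opening: 0.0335
gripper_force: 45.0
```

Call:
play_rows(
  increments="0 0 0.4 0 1;0 0 0.8 0 1;0 0 0.8 0 1",
)

```text
t: 11.5
tool_pos: [0.5211, 0.1973, 0.1719]
orientation: [-3.141, -0.002, -0.002]
force: [0.4, -1.8, 4.7]
opening: 0.0338
gripper_force: 45.0
```

Call:
play_rows(
  increments="0 0.4 0.5 0 1;0 0.4 1 0 1;0 0.4 1 0 1",
)

```text
t: 11.8
tool_pos: [0.5213, 0.197, 0.1708]
orientation: [-3.141, -0.002, -0.002]
force: [2.1, -1.2, 3.8]
opening: 0.0338
gripper_force: 45.0
```

Call:
play_rows(
  increments="0 0 0.5 0 1;0 0 1 0 1;0 0 1 0 1",
)

```text
t: 12.1
tool_pos: [0.5213, 0.1968, 0.1696]
orientation: [-3.141, -0.001, -0.002]
force: [3.1, -1.4, 3.2]
opening: 0.0339
gripper_force: 45.0
```

Call:
play_rows(
  increments="0.3 0.2 0.5 0 1;0.6 0.4 1 0 1;0.6 0.4 1.5 0 1;0.6 0.4 2 0 1;0.6 0.4 2 0 1",
)

```text
t: 12.6
tool_pos: [0.5214, 0.1962, 0.1671]
orientation: [-3.141, -0.001, 0.0]
force: [2.9, -0.0, 2.7]
opening: 0.0337
gripper_force: 45.0
```

Call:
play_rows(
  increments="0 0 0.5 0 1;0 0 1 0 1;0 0 1.5 0 1;0 0 2 0 1;0 0 2 0 1",
)

```text
t: 13.1
tool_pos: [0.521, 0.196, 0.1646]
orientation: [3.141, 0.001, -0.002]
force: [2.9, 0.5, -2.3]
opening: 0.0336
gripper_force: 45.0
```

Call:
play_rows(
  increments="0.3 0 0.6 0 1;0.4 0 1.2 0 1;0.4 0 1.8 0 1;0.4 0 2.4 0 1;0.4 0 3 0 1;0.4 0 3.6 0 1;0.4 0 4 0 1;0.4 0 4 0 1",
)

```text
t: 13.9
tool_pos: [0.5216, 0.196, 0.1609]
orientation: [3.141, 0.001, -0.001]
force: [1.8, 0.5, -2.4]
opening: 0.0333
gripper_force: 45.0
```

Call:
play_rows(
  increments="0 0 0.6 0 1;0 0 1.2 0 1;0 0 1.8 0 1;0 0 2.4 0 1;0 0 3 0 1;0 0 3 0 1",
)

```text
t: 14.5
tool_pos: [0.5216, 0.1961, 0.1579]
orientation: [3.141, 0.001, -0.001]
force: [1.2, 0.1, -4.3]
opening: 0.0337
gripper_force: 45.0
```

Past the snap; now easing down to the flange.

Call:
play_rows(
  increments="0 0 0.5 0 1;0 0 1 0 1;0 0 1.5 0 1;0 0 2 0 1;0 0 2 0 1",
)

```text
t: 15.0
tool_pos: [0.5217, 0.1961, 0.1561]
orientation: [3.142, 0.001, -0.0]
force: [-0.8, 0.9, -3.8]
opening: 0.0339
gripper_force: 45.0
```

Call:
play_rows(
  increments="0 0 0.5 0 1;0 0 1 0 1;0 0 1.5 0 1;0 0 2 0 1;0 0 2 0 1",
)

```text
t: 15.5
tool_pos: [0.5217, 0.1961, 0.1541]
orientation: [3.142, 0.001, -0.0]
force: [-0.3, 0.9, -4.9]
opening: 0.0338
gripper_force: 45.0
```

Call:
play_rows(
  increments="0 0 0.4 0 1;0 0 0.8 0 1;0 0 1 0 1;0 0 1 0 1",
)

```text
t: 15.9
tool_pos: [0.5217, 0.1961, 0.1532]
orientation: [3.142, 0.001, -0.0]
force: [-1.2, 0.1, -4.3]
opening: 0.0337
gripper_force: 45.0
```

Call:
play_rows(
  increments="0 0 0.4 0 1;0 0 0.8 0 1;0 0 1 0 1;0 0 1 0 1",
)

```text
t: 16.3
tool_pos: [0.5217, 0.1962, 0.1524]
orientation: [-3.141, -0.001, 0.0]
force: [-2.0, 0.3, -2.8]
opening: 0.034
gripper_force: 45.0
```

Call:
play_rows(
  increments="0 0 0.4 0 1;0 0 0.8 0 1;0 0 0.8 0 1",
)

```text
t: 16.6
tool_pos: [0.5218, 0.1962, 0.1522]
orientation: [-3.141, -0.002, -0.0]
force: [-4.8, -0.8, 4.6]
opening: 0.0339
gripper_force: 45.0
```

Call:
play_rows(
  increments="-0.4 0 0.2 0 1;-0.4 0 0.4 0 1;-0.4 0 0.4 0 1",
)

```text
t: 16.9
tool_pos: [0.5218, 0.1962, 0.1522]
orientation: [-3.141, -0.001, -0.002]
force: [-4.6, 0.2, 7.0]
opening: 0.0339
gripper_force: 45.0
```

```bash
python3 - <<'E'
from h import *
rel([0.5217,0.1962,0.152],0)
a=robot.read_camera("scene")
cv2.imwrite("pics/s4.png",cv2.resize(a[150:330,340:520],(600,600),interpolation=2))
E
```

```text
t 16.9 pos [0.5218 0.1962 0.1522] yaw 0.0 tilt [ 1.2e-03  3.0e-04 -1.0e+00] q6 1.84 F [-4.6  0.2  7. ] open 0.0339
rel [-0.1 -0.   0.2] dyaw 0.0
```

View pics/s4.png

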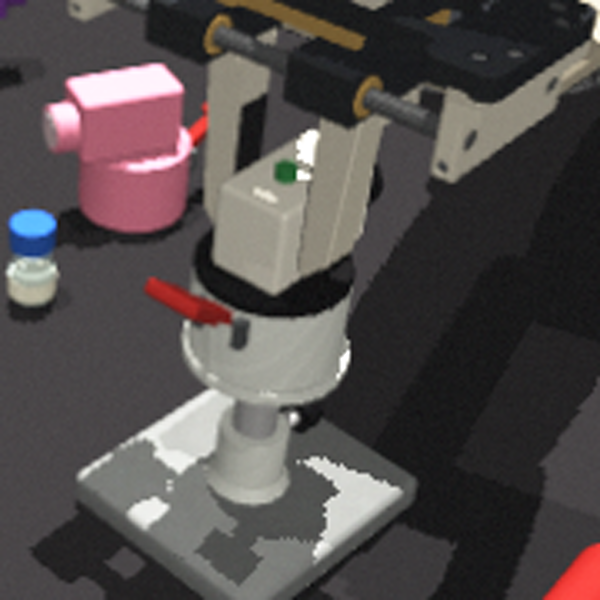

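The green pin stands proud at (287,172) and the housing sits flush on the flange. I'll release, rise and close.

Call:
play_rows(
  increments="0 0 -0.5 0 1;0 0 -0.5 0 -0.1;0 0 -0.5 0 -0.1;0 0 -0.5 0 -0.1;0 0 -0.5 0 -0.1;0 0 -0.5 0 -0.1;0 0 -0.5 0 -0.1;0 0 -10 0 -0.1;0 0 -30 0 -0.1;0 0 -60 0 -0.1;0 0 -85 0 -0.1;0 0 -85 0 -0.1",
)

```text
t: 18.15
tool_pos: [0.5237, 0.1968, 0.2417]
orientation: [-3.139, -0.001, -0.012]
force: [-0.3, -0.0, 0.3]
opening: 0.0512
gripper_force: 0.0
```

```bash
python3 - <<'E'
from h import *
rel([0.5217+.055,0.1962,0.175],0)
im=robot.read_camera("wrist");cv2.imwrite("pics/w5.png",im)
for q in("latch_pad","camera","camera_grip"):
  for d in robot.landmark_of("wrist",q):
    if d['centre'][1]>.1: print(q,np.round(d['centre'],3),d['conf'])
E
```

```text
t 18.15 pos [0.5237 0.1968 0.2417] yaw 0.1 tilt [ 0.0079  0.0021 -1.    ] q6 1.84 F [-0.3 -0.   0.3] open 0.0512
rel [52.4  0.8 67.1] dyaw 0.1
latch_pad [0.573 0.194 0.156] 0.69
camera [0.52  0.198 0.094] 0.94
camera_grip [0.518 0.194 0.172] 0.68
```

View pics/w5.png

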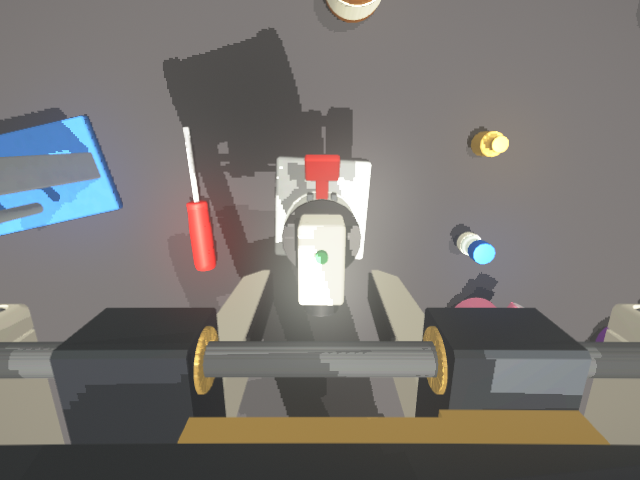

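The camera stands upright with the pin at (320,257) and the lever pad at (322,168). I'll close the fingers and go above the pad.

Call:
play_rows(
  increments="20 0 0 0 1;45 0 0 0 1;58 0 0 0 1;58 0 0 0 1;58 0 20 0 1;58 0 40 0 1;58 0 55 0 1;58 0 63 0 1;58 0 66 0 1;58 0 66 0 1;58 0 66 0 1;58 0 66 0 1",
  force=20,
)

```text
t: 19.55
tool_pos: [0.58, 0.1963, 0.1713]
orientation: [-3.141, -0.001, -0.003]
force: [1.0, -0.2, 0.2]
opening: 0.0005
gripper_force: 0.0
```

```bash
python3 -c "
from h import *
rel([0.5875,0.1965,0.132],0)"
```

```text
t 19.55 pos [0.58   0.1963 0.1713] yaw 0.1 tilt [ 1.7e-03  4.0e-04 -1.0e+00] q6 1.81 F [ 1.  -0.2  0.2] open 0.0005
rel [ 7.4 -0.1 39.3] dyaw 0.1
```

Call:
play_rows(
  increments="0 0 1.5 0 1;0 0 3 0 1;0 0 4.5 0 1;0 0 6 0 1;0.5 0 7.5 0 1;1 0 9 0 1;1.5 0 10.5 0 1;2 0 12 0 1;2.5 0 13.5 0 1;3 0 15 0 1",
)

```text
t: 20.55
tool_pos: [0.5837, 0.1962, 0.1562]
orientation: [-3.141, -0.001, -0.005]
force: [3.4, -0.1, 5.3]
opening: 0.0003
gripper_force: 2.6
```

Call:
play_rows(
  increments="0.5 0 1.5 0 1;1 0 3 0 1;1.5 0 4.5 0 1;2 0 6 0 1;2.5 0 7.5 0 1;3 0 9 0 1;3.5 0 10.5 0 1;4 0 12 0 1;4.5 0 13 0 1;4.5 0 14 0 1",
)

```text
t: 21.55
tool_pos: [0.5866, 0.1962, 0.1407]
orientation: [3.141, 0.001, -0.001]
force: [-1.1, -0.6, 2.6]
opening: 0.0005
gripper_force: 1.2
```

Call:
play_rows(
  increments="0 0 1 0 1;0 0 2 0 1;0 0 3 0 1;0 0 4 0 1;0 0 5 0 1;0 0 6 0 1;0 0 6 0 1",
)

```text
t: 22.25
tool_pos: [0.587, 0.1961, 0.1351]
orientation: [-3.142, -0.001, -0.0]
force: [1.7, 0.5, 2.6]
opening: 0.0006
gripper_force: 1.1
```

Call:
play_rows(
  increments="0 0 0.7 0 1;0 0 1.4 0 1;0 0 2 0 1;0 0 2 0 1",
)

```text
t: 22.65
tool_pos: [0.5869, 0.1962, 0.133]
orientation: [3.142, 0.001, -0.0]
force: [1.6, 0.2, 2.3]
opening: 0.0004
gripper_force: 1.1
```

Call:
play_rows(
  increments="0 0 0.4 0 1;0 0 0.8 0 1;0 0 0.8 0 1",
)

```text
t: 22.95
tool_pos: [0.587, 0.1962, 0.1324]
orientation: [-3.142, -0.001, -0.0]
force: [1.5, -1.0, 3.5]
opening: 0.0004
gripper_force: 1.4
```

Call:
play_rows(
  increments="0 0 0.3 0 1;0 0 0.6 0 1;0 0 0.6 0 1",
)

```text
t: 23.25
tool_pos: [0.587, 0.1962, 0.1322]
orientation: [-3.142, -0.001, -0.001]
force: [1.5, -0.4, 5.2]
opening: 0.0004
gripper_force: 2.7
```

Call:
play_rows(
  increments="0 0 0.2 0 1;0 0 0.4 0 1;0 0 0.4 0 1",
)

```text
t: 23.55
tool_pos: [0.5871, 0.1962, 0.1321]
orientation: [-3.141, -0.001, -0.001]
force: [0.5, -1.0, 6.3]
opening: 0.0004
gripper_force: 3.4
```

Call:
play_rows(
  increments="0 0 0.3 0 1;0 0 0.6 0 1;0 0 0.6 0 1",
)

```text
t: 23.85
tool_pos: [0.5872, 0.1962, 0.1318]
orientation: [-3.141, -0.001, -0.002]
force: [-0.5, -0.6, 9.1]
opening: 0.0004
gripper_force: 4.4
```

Call:
play_rows(
  increments="0 0 -5 0 1;0 0 -30 0 1;0 0 -70 0 1;-20 0 -100 0 1;-50 0 -110 0 1;-80 0 -110 0 1;-100 0 -110 0 1;-100 0 -110 0 1",
)

```text
t: 24.65
tool_pos: [0.4847, 0.1963, 0.2404]
orientation: [3.141, 0.003, -0.003]
force: [0.2, 0.9, -0.9]
opening: 0.0003
gripper_force: 0.0
```

```bash
python3 - <<'E'
from h import *
rel([0.52,0.1962,0.24],0)
a=robot.read_camera("scene");w=robot.read_camera("wrist")
cv2.imwrite("pics/s6.png",np.hstack([cv2.resize(a[150:330,360:500],(400,514),interpolation=2),cv2.resize(w[60:317,220:420],(400,514),interpolation=2)]))
for q in("latch_pad","camera"):
  for d in robot.landmark_of("scene",q)+robot.landmark_of("wrist",q):
    if d['centre'][1]>.1: print(q,np.round(d['centre'],3),d['conf'])
E
```

```text
t 24.65 pos [0.4847 0.1963 0.2404] yaw 0.1 tilt [-1.6e-03 -1.0e-04 -1.0e+00] q6 1.86 F [ 0.2  0.9 -0.9] open 0.0003
rel [35.3  0.1  0.4] dyaw 0.1
latch_pad [0.59  0.199 0.135] 0.9
latch_pad [0.589 0.196 0.13 ] 0.75
camera [0.52  0.197 0.096] 0.76
```

View pics/s6.png

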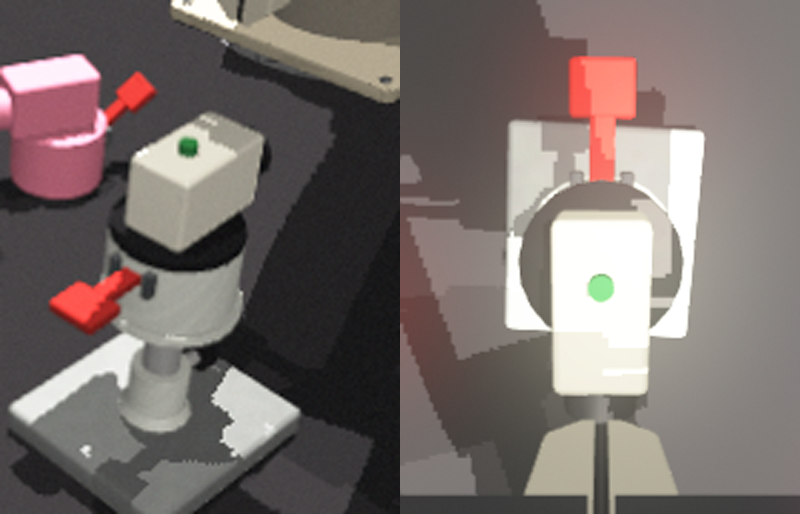

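The lever is level at (85,305) with its pad about 0.132 m up, the pin stands proud at (188,147), and the housing is flush and upright. Handing in.

```bash
python3 -c "
from plant import robot
print(robot.close_job())"
```

```text
the job is handed in; nothing more can be done
None
```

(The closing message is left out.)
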